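# Making up two microscopy kits

## Robot

A 7-joint arm with a two-finger parallel gripper is mounted at the origin on the work surface. World frame = base frame: x ahead of the robot, y to its left, z up, the work surface at z = 0. Lengths are in m, angles in rad, forces in N, time in s.
With the tool pointing down it reaches from about 0.4 to 0.85 m from the base axis. Payload 4.5 kg.
Tool frame: the origin (TCP) lies on the mounting face of the last link; the fingertips stand 173 mm ahead of it and the grasp point (between the pads) lies 155 mm ahead of it; x points along the fingers, z is the direction in which the jaws open and shut, and the axes are right-handed (so a half turn about x gives the same grasp; the last joint's range is limited). The gripper opens to 85 mm and grips with 20 to 120 N. Pads are 22 mm wide; open, the fingers measure 114 mm over their backs; the gripper's body (76 mm by 85 mm) begins 54 mm behind the grasp point. The pads swing forward as they close: fully open they stand 13 mm farther back than shut.
Start: joints at [-1.119, 0.689, -0.195, 1.565, 0.157, 0.902, -0.215], TCP at [0.254, 0.571, 0.405] pointing down, gripper open.
Joint ranges: [-3.01, 3.01], [-0.46, 2.08], [-1.47, 1.51], [0.13, 2.56], [-1, 4.14], [0.04, 2.09], [-2.66, 2.66]. Speed limits (rad/s): [2.57, 2.57, 3.14, 3.14, 3.14, 3.14, 3.14].

## Interface

Orientations are given as a rotation vector (axis times angle).
In Python, from cell import env, imaging, close_job gives the robot as it stands.
- The arm moves only by the shell command python3 -m handwheel 'ROWS' [FORCE]. ROWS is a JSON object of lists of equal length, an entry for each row: "angular": the turn, a rotation vector about the tool's x, y, z in degrees, a list of three; "travel": the shift along the tool's x, y, z in cm, a list of three; "gripper": the opening, from 0 (shut) to 1 (fully open). A call has 1 to 8 rows; each row is the pose to reach, as a shift and turn from the pose measured when the call began, along the tool's axes at that moment; what a row does not reach only later rows make up. A row lasts 1/8 s, in which the tool goes at most 62.5 mm and 10.7 degrees, less where a joint would pass 70% of its speed; a pose out of reach is approached as far as the arm can. A call with a gripper value outside its range is refused whole. The fingers move at their own pace and stop on an object; FORCE is the grip in N (left out, the last holds). Time passes only in rows, so rows that repeat a pose let the fingers close. It gives the time, the measured TCP pose, the force and the opening at its end, in the units of the state.
- env.state(): the state, without advancing time (a new reading comes with each control period).
- imaging.capture(name): name is "side" or "top" or "wrist"; returns a dict with "color" (384x512x3 uint8, red, green, blue), "mtx" (3x3 intrinsics, pixels), "R" (3x3) and "t" (3): a world point X has camera coordinates R X + t. Camera axes: x right, y down, z forward; pixel columns grow to the right and rows downward; lengths in m; the calibration is good to about 2 mm. A picture is of the moment at which its call begins. There is no depth.
- close_job(): hands the job in, once; it reports no verdict.
The state is a dict: "t": time; "joint_pos": joint angles; "joint_vel": joint speeds; "effort": joint torques, N m; "eef_pos": TCP position; "tool_rot": TCP orientation; "ft_force": force on the tool from outside, world axes, zero at the start; "torque": the same for the moment, N m; "finger_gap": opening from 0.0 (shut) to 1.0 (fully open).
Only numpy, scipy, OpenCV 4.12 (cv2) and the standard library are available. Lean on these libraries where they do the work, as an engineer would, in place of code of your own. Each camera call takes 0.05 s, during which the arm holds its last target. There are 200 camera calls.

## Task

Make up the two microscopy kits on the bench. The blue tray gets the green slide box lying flat in its wide bay, with the small red-lidded coverslip box on top of the slide box, about in the middle, and the amber bottle in its narrow, white-floored bay; the yellow tray gets the orange-lidded specimen jar in its wide bay and the small white dropper bottle with the black cap in its narrow, white-floored bay. Keep the bottles and the jar upright throughout, let everything stand squarely on the floor of its bay, and leave the green glass bottle, which belongs to neither kit, where it stands.

Things in the scene. Friction and masses are not known exactly. Their poses are not given: they have to be found in the camera images.
- blue_tray: Blue kit tray, fixed to the bench, 151 mm (its x) by 130 mm (y), rim 22 mm high; walls and floor 5 mm. Origin: centre of the underside; z up. A 5 mm divider, top at 21 mm, runs along y at x = +12.5 mm. Two bays, each 120 mm long in y: WIDE (floor in the tray's colour) 80.5 mm across, centre x = -30.3 mm; NARROW (white floor) 55.5 mm across, centre x = +42.8 mm. The trays differ in colour and place.
- yellow_tray: Yellow kit tray, fixed to the bench, 151 mm (its x) by 130 mm (y), rim 22 mm high; walls and floor 5 mm. Origin: centre of the underside; z up. A 5 mm divider, top at 21 mm, runs along y at x = +12.5 mm. Two bays, each 120 mm long in y: WIDE (floor in the tray's colour) 80.5 mm across, centre x = -30.3 mm; NARROW (white floor) 55.5 mm across, centre x = +42.8 mm. The trays differ in colour and place.
- slide_box: Green closed slide box, 56 mm along its x, 90 mm along its y, 36 mm high, about 0.16 kg, lying flat. Origin: centre of the underside; z up. It fits the wide bay with its long side (y) along the tray's y.
- cover_box: Small coverslip box, white with a red lid, 44 x 44 mm and 26 mm high, about 0.05 kg, sides along its x and y. Origin: centre of the underside; z up. Goes on top of the slide box.
- amber_bottle: Amber glass bottle with a white cap and paper band, upright; round body 40 mm in diameter and straight up to 62 mm, then a shoulder and a cap of 24 mm diameter, 95 mm high in all, about 0.11 kg. Origin: centre of the underside; z up.
- jar: Clear round specimen jar with a paper band and an orange lid, 53 mm in diameter, 66 mm high, straight sides, about 0.10 kg. Origin: centre of the underside; z up.
- oil_bottle: Small white dropper bottle with a black cap, upright; round body 32 mm in diameter and straight up to 52 mm, then a shoulder and a cap of 20 mm diameter, 80 mm high in all, about 0.05 kg. Origin: centre of the underside; z up.
- green_bottle: Green glass bottle with a blue cap and paper band, same shape and size as the amber bottle (40 mm diameter, 95 mm high). Belongs to neither kit: leave it standing. Origin: centre of the underside; z up.
Things that resemble listed ones, but are neither listed nor needed, are in the scene too. What is shaped like the cover_box but purple is not meant.

How it is judged:
By the outcome, as a careful person would: the job done as asked, in the order asked, and still so for the second after the job is handed in, with the robot touching nothing.
It also fails if it takes over 136 s, if anything falls off the work surface, if the arm or the gripper's body presses on something with over 40 N, if the wrist force passes 120 N, or if a joint passes its speed limit or range.

## Working session

There is one attempt and no reset: what is moved stays moved. The work goes in short steps, Python scripts to look and compute and a shell command to move; the robot and the scene stay as the last step left them, time stands still between calls to the robot, and variables do not carry over. Pictures are saved under pics/ and viewed, about 12 in all and at most 16, crops included, and the job is handed in when it is done.

```bash
ls; mkdir -p pics
python3 - <<'E'
from cell import env, imaging
import cv2,numpy as np
s=env.state()
print({k:np.round(v,3).tolist() for k,v in s.items()})
for n in ["side","top"]:
    c=imaging.capture(n); cv2.imwrite(f"pics/{n}0.png",c["color"][:,:,::-1]); print(n,np.round(c["mtx"],1).tolist(),np.round(c["R"],4).tolist(),np.round(c["t"],4).tolist())
a=cv2.imread("pics/side0.png");b=cv2.imread("pics/top0.png")
cv2.imwrite("pics/top0b.png",cv2.resize(b,(800,600),interpolation=cv2.INTER_CUBIC))
E
```

```text
pics
{'t': 0.0, 'joint_pos': [-1.119, 0.69, -0.195, 1.566, 0.157, 0.903, -0.215], 'joint_vel': [0.002, 0.002, 0.0, 0.001, -0.0, 0.001, -0.0], 'effort': [-0.001, -53.96, -1.267, -15.854, 0.009, 0.009, -0.0], 'eef_pos': [0.253, 0.571, 0.404], 'tool_rot': [-0.897, 1.38, 0.895], 'ft_force': [-0.45, -0.048, 0.294], 'torque': [0.017, 0.025, -0.017], 'finger_gap': 0.999}
side [[393.9, 0.0, 252.3], [0.0, 393.9, 190.1], [0.0, 0.0, 1.0]] [[-0.9941, -0.1072, 0.0135], [-0.0728, 0.5718, -0.8172], [0.0799, -0.8134, -0.5762]] [0.5458, 0.0783, 0.934]
top [[491.5, 0.0, 247.5], [0.0, 491.5, 193.7], [0.0, 0.0, 1.0]] [[-0.0203, -0.9998, 0.0012], [-0.9916, 0.0199, -0.1281], [0.1281, -0.0038, -0.9918]] [0.0158, 0.5579, 1.2134]
```

View pics/top0b.png

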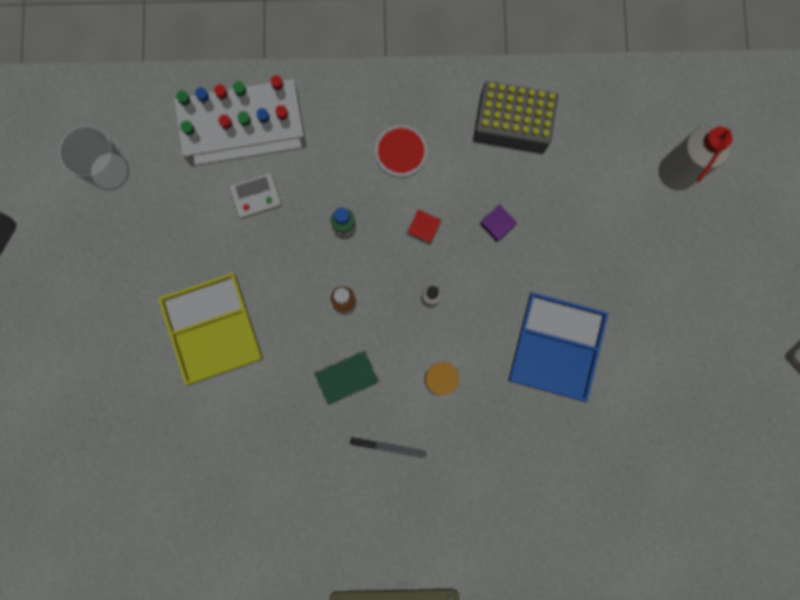

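View pics/side0.png

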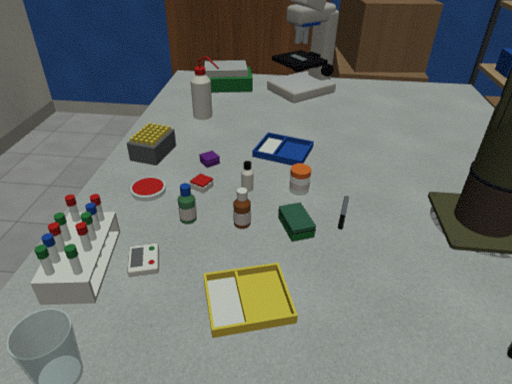

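The top view, enlarged 1.5625×, shows the yellow tray at (211,328), the blue tray at (559,347) and the slide box at (347,377). The cover box is at (424,226), amber at (343,298), oil at (431,295), the jar at (442,378) and the green bottle at (343,220). The white narrow bays are on the far (+x) side. The side view agrees.

```bash
cat > h.py <<'E'
import cv2,numpy as np
from scipy.spatial.transform import Rotation as Ro
from cell import env, imaging
def cast(c,uv,z):
    d=np.linalg.inv(c["mtx"])@np.array([uv[0],uv[1],1.]); d=c["R"].T@d; o=-c["R"].T@c["t"]
    return (o+d*(z-o[2])/d[2])
def proj(c,X):
    p=c["mtx"]@(c["R"]@np.array(X)+c["t"]); return p[:2]/p[2]
HSV=dict(yellow=((24,140,90),(34,255,255)),blue=((105,150,60),(122,255,255)),green=((65,70,20),(90,255,140)),
 red=((172,150,80),(180,255,255)),orange=((8,150,120),(20,255,255)),purple=((130,80,40),(155,255,255)))
def mask(c,col):
    h=cv2.cvtColor(c["color"],cv2.COLOR_RGB2HSV); m=cv2.inRange(h,*map(np.array,HSV[col]))
    if col=="red": m|=cv2.inRange(h,np.array((0,150,80)),np.array((5,255,255)))
    return m
def blob(m,near,r=60):
    cs,_=cv2.findContours(m,cv2.RETR_EXTERNAL,cv2.CHAIN_APPROX_NONE)
    cs=[k for k in cs if np.hypot(*(k.mean(axis=0)[0]-near))<r]
    return max(cs,key=cv2.contourArea)
def rect(c,k,z):
    P=np.array([cast(c,p[0],z)[:2] for p in k])
    (cx,cy),(w,h),a=cv2.minAreaRect((P*1000).astype(np.float32))
    return np.round([cx,cy,w,h,a],1)   # mm, deg: w along angle a
def go(goal,yaw,tcpz=None):
    """shift (cm) in tool axes to put tool TCP at goal; turn about tool x (deg) so jaw axis has world yaw (deg)"""
    s=env.state(); R=Ro.from_rotvec(s["tool_rot"]).as_matrix(); p=np.array(s["eef_pos"])
    X=np.array([0,0,-1.]); Z=np.array([np.cos(np.radians(yaw)),np.sin(np.radians(yaw)),0])
    if Z@R[:,2]<0: Z=-Z
    T=np.stack([X,np.cross(Z,X),Z],1)
    print("travel",np.round(R.T@(np.array(goal)-p)*100,2),"angular",np.round(np.degrees(Ro.from_matrix(R.T@T).as_rotvec()),1))
E
python3 - <<'E'
from h import *
s=env.state(); print(np.round(Ro.from_rotvec(s["tool_rot"]).as_matrix(),3).tolist())
c=imaging.capture("top"); f=1.5625
for n,col,px,z in [("ytray","yellow",(211,328),.022),("btray","blue",(559,347),.022),("slide","green",(347,377),.036),("cover","red",(424,226),.026),("jar","orange",(442,378),.066),("green cap","blue",(343,215),.095),("purple","purple",(499,222),.026)]:
    try:
        k=blob(mask(c,col),np.array(px)/f,25); print(n,rect(c,k,z),cv2.contourArea(k))
    except Exception as e: print(n,e)
h=cv2.cvtColor(c["color"],cv2.COLOR_RGB2HSV)
for n,px,z,lo,hi in [("amber cap",(342,295),.095,(0,0,140),(180,70,255)),("oil cap",(432,292),.080,(0,0,0),(180,255,60))]:
    k=blob(cv2.inRange(h,np.array(lo),np.array(hi)),np.array(px)/f,12); print(n,rect(c,k,z),cv2.contourArea(k),proj(c,[0.6,0,0]))
for n,px in [("yw",(205,303)),("bw",(563,322))]:
    print(n,cast(c,np.array(px)/f,.005))
E
```

```text
[[-0.001, -0.914, 0.406], [-0.002, 0.406, 0.914], [-1.0, -0.0, -0.002]]
ytray [524.3 295.6 149.9 129.2  18.1] 2837.5
btray [ 482.9 -273.6  127.8  147.    73.6] 1631.5
slide [438.9  72.9  52.6  86.5  23. ] 676.5
cover [686.9 -59.3  40.5  41.4  64.3] 217.0
jar [433.2 -78.6  46.6  43.9  88.8] 280.0
green cap [689.8  74.5  19.7  20.2  89.2] 54.0
purple [ 690.2 -182.1   42.5   44.9   42.6] 253.5Traceback (most recent call last):
  File "<stdin>", line 10, in <module>
  File "h.py", line 18, in blob
    return max(cs,key=cv2.contourArea)
ValueError: max() iterable argument is empty
```

Run:
```python
from h import *
go([0.439,0.073,0.32],23)
c=imaging.capture("top")
h=cv2.cvtColor(c["color"],cv2.COLOR_RGB2HSV)
for n,px,z,lo,hi in [("amber cap",(219,189),.095,(0,0,120),(180,80,255)),("oil cap",(277,187),.080,(0,0,0),(180,255,75))]:
    m=cv2.inRange(h,np.array(lo),np.array(hi))
    print(n,h[px[1]-6:px[1]+7:3,px[0],:].tolist())
    w=np.zeros_like(m); w[px[1]-14:px[1]+15,px[0]-14:px[0]+15]=255
    cs,_=cv2.findContours(m&w,cv2.RETR_EXTERNAL,cv2.CHAIN_APPROX_NONE)
    for k in cs: print(rect(c,k,z) ,cv2.contourArea(k), np.round(cv2.minEnclosingCircle(k)[0]))
```

```text
travel [  8.47 -37.15 -37.98] angular [43.1 -0.1  0. ]
amber cap [[14, 40, 95], [110, 6, 133], [105, 8, 134], [120, 4, 128], [12, 124, 76]]
[563.8  75.8  17.4  18.5  62.8] 40.5 [218. 188.]
oil cap [[50, 7, 103], [0, 0, 42], [165, 13, 40], [30, 16, 47], [24, 23, 112]]
[550.2 -57.4  19.8   6.1  58.8] 5.5 [274. 193.]
[568.1 -66.1  17.4  19.3  43.9] 43.5 [276. 187.]
```

```bash
python3 -m handwheel '{"angular":[[5,0,0],[10,0,0],[16,0,0],[22,0,0],[28,0,0],[33,0,0],[38,0,0],[43,0,0]],"travel":[[1,-3.5,-3.5],[2,-7.5,-7.5],[3,-11.5,-11.5],[4,-15.5,-15.5],[5,-19.5,-19.5],[6,-23.5,-23.5],[7,-27.5,-27.5],[7.5,-31,-31]],"gripper":[1,1,1,1,1,1,1,1]}' 30
python3 - <<'E'
from h import *
go([0.439,0.073,0.32],23)
E
```

```text
t: 1.2
eef_pos: [0.4116, 0.1599, 0.3292]
tool_rot: [-0.314, 1.549, 0.312]
ft_force: [-0.1, 0.7, 0.5]
finger_gap: 0.999
travel [ 0.93 -9.07 -0.85] angular [-0.1 -0.1  0.1]
```

```bash
python3 -m handwheel '{"angular":[[0,0,0],[0,0,0],[0,0,0]],"travel":[[0.5,-4.5,-0.4],[0.9,-9,-0.8],[0.9,-9.1,-0.85]],"gripper":[1,1,1]}'
python3 - <<'E'
from h import *
c=imaging.capture("wrist"); cv2.imwrite("pics/w1.png",c["color"][:,:,::-1])
print(-c["R"].T@c["t"],np.round(c["R"],3).tolist())
R=Ro.from_rotvec(env.state()["tool_rot"]).as_matrix();print(env.state()["eef_pos"], R.T@(-c["R"].T@c["t"]-env.state()["eef_pos"]))
E
```

```text
t: 1.58
eef_pos: [0.4399, 0.069, 0.3201]
tool_rot: [-0.31, 1.55, 0.304]
ft_force: [-0.4, -0.3, -0.2]
finger_gap: 0.999
[0.41067666 0.14161897 0.2889268 ] [[0.924, 0.382, -0.002], [0.364, -0.88, 0.306], [0.115, -0.283, -0.952]]
[0.43944932 0.07109935 0.32018832] [0.03113443 0.0762131  0.00061257]
```

View pics/w1.png

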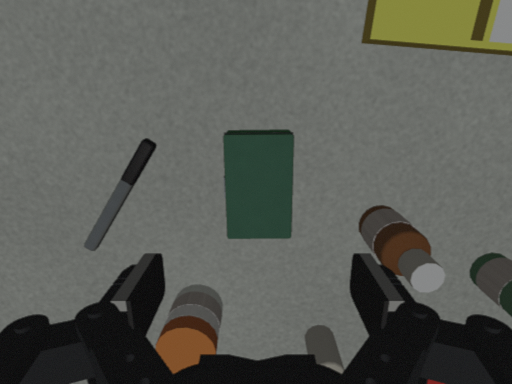

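The wrist view has the slide box centred at about (258,185) and aligned with the jaws. The knife is on the left, and the bottles are at the lower right and lower left.

Run:
```python
from h import *
c=imaging.capture("wrist")
h=cv2.cvtColor(c["color"],cv2.COLOR_RGB2HSV); print(h[125:145:2,258].tolist(),h[228:246:2,258].tolist())
m=cv2.inRange(h,np.array((65,70,45)),np.array((90,255,140)))
k=blob(m,np.array((258,185))); r=rect(c,k,.036); print(r, cv2.boundingRect(k))
go([r[0]/1e3,r[1]/1e3,.30],r[4] if r[2]<r[3] else r[4]-90)
```

```text
[[45, 9, 109], [53, 9, 110], [45, 9, 108], [45, 9, 109], [63, 45, 57], [65, 78, 36], [71, 89, 40], [73, 97, 66], [75, 98, 68], [75, 98, 68]] [[74, 98, 68], [74, 94, 68], [74, 97, 66], [76, 97, 66], [75, 100, 66], [75, 91, 67], [74, 76, 67], [53, 9, 109], [50, 7, 107]]
[440.3  71.5  54.3  88.   22.9] (223, 138, 70, 103)
travel [ 2.03 -0.15  0.06] angular [-0.1 -0.1  0. ]
```

```bash
python3 -m handwheel '{"angular":[[0,0,0],[0,0,0],[0,0,0],[0,0,0],[0,0,0],[0,0,0],[0,0,0]],"travel":[[3,-0.15,0],[6,-0.15,0],[9,-0.15,0],[11,-0.15,0],[12.5,-0.15,0],[13,-0.15,0],[13,-0.15,0]],"gripper":[1,1,1,1,1,1,1]}' && python3 -m handwheel '{"angular":[[0,0,0],[0,0,0],[0,0,0],[0,0,0],[0,0,0],[0,0,0]],"travel":[[0,0,0],[0,0,0],[0,0,0],[0,0,0],[0,0,0],[0,0,0]],"gripper":[0.4,0.3,0.3,0.3,0.3,0.3]}' 40
python3 - <<'E'
from h import *
c=imaging.capture("wrist"); s=imaging.capture("side")
cv2.imwrite("pics/w2.png",np.hstack([c["color"][150:384,100:420],cv2.resize(s["color"][110:250,190:390],(334,234))])[:,:,::-1])
E
```

```text
t: 2.55
eef_pos: [0.4427, 0.0737, 0.1926]
tool_rot: [-0.315, 1.554, 0.315]
ft_force: [-0.3, -0.4, -0.6]
finger_gap: 0.998
t: 3.3
eef_pos: [0.4425, 0.0746, 0.1929]
tool_rot: [-0.315, 1.553, 0.317]
ft_force: [-1.8, 3.6, 5.7]
finger_gap: 0.641
```

View pics/w2.png

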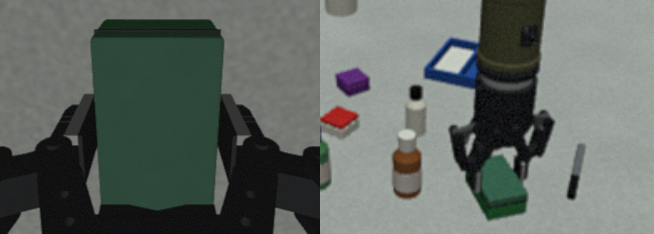

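The pads hold the box at both sides (opening 54 mm) and the box is square in the jaws. Lifting.

```bash
python3 -m handwheel '{"angular":[[0,0,0],[0,0,0],[0,0,0],[0,0,0],[0,0,0]],"travel":[[-1,0,0],[-4,0,0],[-7,0,0],[-10,0,0],[-11,0,0]],"gripper":[0.3,0.3,0.3,0.3,0.3]}'
python3 - <<'E'
from h import *
go([0.454,-0.265,0.30],-16.4)
E
```

```text
t: 4.03
eef_pos: [0.4435, 0.074, 0.3039]
tool_rot: [-0.313, 1.551, 0.316]
ft_force: [0.2, -0.7, -2.4]
finger_gap: 0.643
travel [  0.35 -31.62 -12.25] angular [39.4 -0.2 -0.1]
```

```bash
python3 -m handwheel '{"angular":[[4,0,0],[9,0,0],[15,0,0],[21,0,0],[27,0,0],[33,0,0],[37,0,0],[39.4,0,0]],"travel":[[0,-3,-1.2],[0,-8,-3],[0,-13,-5],[0,-18,-7],[0,-23,-9],[0,-27,-10.5],[0,-30,-11.6],[0,-31.6,-12.2]],"gripper":[0.3,0.3,0.3,0.3,0.3,0.3,0.3,0.3]}'
python3 - <<'E'
from h import *
import time
for n in range(2): c=imaging.capture("wrist")
cv2.imwrite("pics/w3.png",c["color"][:,:,::-1])
go([0.454,-0.265,0.30],-16.4)
E
```

```text
t: 5.03
eef_pos: [0.4537, -0.2666, 0.3023]
tool_rot: [0.229, 1.564, -0.229]
ft_force: [-0.3, -0.2, -2.8]
finger_gap: 0.646
travel [ 0.27  0.11 -0.03] angular [-0.2 -0.3  0.1]
```

View pics/w3.png

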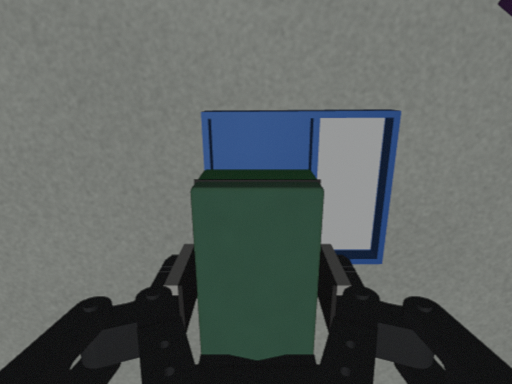

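The wrist view shows the tray rim corners at (203,112), (399,111) and (382,264). The box hangs square below the jaws.

Run:
```python
from h import *
c=imaging.capture("wrist")
A,B,C=[cast(c,p,.022)[:2] for p in [(203,112),(399,111.5),(382,263)]]
print(A,B,C,np.linalg.norm(B-A),np.linalg.norm(C-B))
yaw=np.degrees(np.arctan2(*(B-A)[::-1])); cen=(A+C)/2; u=(B-A)/np.linalg.norm(B-A); print(yaw,cen, cen-.0303*u, cen+.0428*u)
# box top far edge, top is at z = tcp z - .193+.036
z=env.state()["eef_pos"][2]-.157
a,b=cast(c,(192,187),z),cast(c,(323,187),z); print(z,a,b,np.linalg.norm(a-b)); m=(a+b)/2; v=np.array([-u[1],u[0]]); print("box centre",m[:2]-v*.045,m[:2]+v*.045)
```

```text
[ 0.43207969 -0.19236624] [ 0.57364843 -0.23411546] [ 0.53930047 -0.35780323] 0.14759642878150211 0.1283684040292198
-16.43100791202341 [ 0.48569008 -0.27508473] [ 0.4566275  -0.26651406] [ 0.52674217 -0.28719117]
0.14587967940738908 [ 0.43984882 -0.21832538  0.14587968] [ 0.49112495 -0.23351522  0.14587968] 0.05347871954688852
box centre [ 0.45275816 -0.26908255] [ 0.47821561 -0.18275805]
```

```bash
python3 -m handwheel '{"angular":[[0,0,0],[0,0,0],[0,0,0],[0,0,0],[0,0,0],[0,0,0],[0,0,0]],"travel":[[2,0.2,0.15],[4.5,0.2,0.15],[7,0.2,0.15],[8.5,0.2,0.15],[9.5,0.2,0.15],[10,0.2,0.15],[10.2,0.2,0.15]],"gripper":[0.3,0.3,0.3,0.3,0.3,0.3,0.3]}'; python3 -m handwheel '{"angular":[[0,0,0],[0,0,0]],"travel":[[0.1,0,0],[0.2,0,0]],"gripper":[0.3,0.3]}'
```

```text
t: 6.05
eef_pos: [0.456, -0.2625, 0.201]
tool_rot: [0.226, 1.563, -0.224]
ft_force: [-0.1, -0.2, -1.9]
finger_gap: 0.643
t: 6.3
eef_pos: [0.4561, -0.2627, 0.1994]
tool_rot: [0.226, 1.562, -0.224]
ft_force: [-0.2, 0.4, -1.9]
finger_gap: 0.647
```

```bash
python3 -m handwheel '{"angular":[[0,0,0],[0,0,0]],"travel":[[0.15,0,0],[0.25,0,0]],"gripper":[0.3,0.3]}'
python3 - <<'E'
from h import *
c=imaging.capture("side"); cv2.imwrite("pics/s4.png",cv2.resize(c["color"][70:190,210:370],(800,600),interpolation=cv2.INTER_CUBIC)[:,:,::-1])
E
```

```text
t: 6.55
eef_pos: [0.4562, -0.2627, 0.1979]
tool_rot: [0.225, 1.562, -0.225]
ft_force: [-1.8, 1.9, 17.2]
finger_gap: 0.643
```

View pics/s4.png

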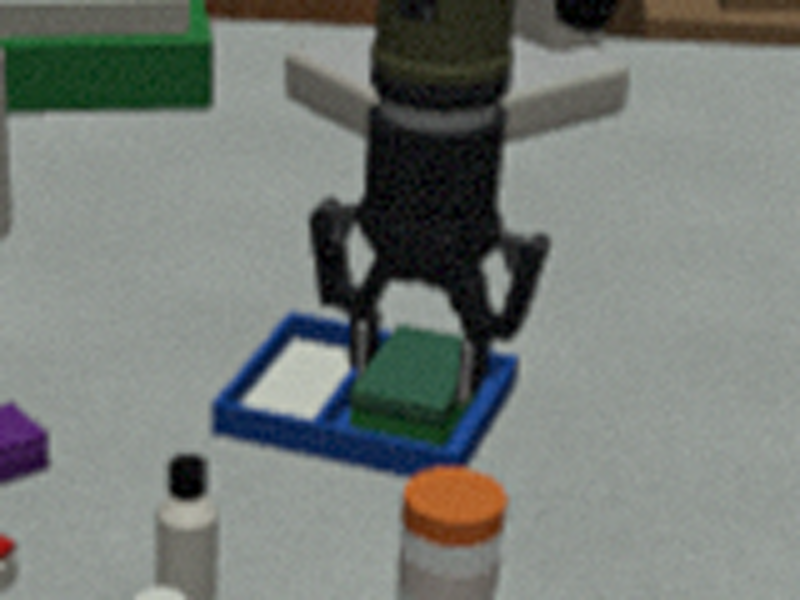

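The side view shows the box level in the wide bay with both fingers above the rim, and the 17 N reading with TCP z at 0.198 confirms floor contact. Releasing.

```bash
python3 -m handwheel '{"angular":[[0,0,0],[0,0,0],[0,0,0],[0,0,0],[0,0,0],[0,0,0],[0,0,0]],"travel":[[-0.1,0,0],[-0.15,0,0],[-0.2,0,0],[-1.5,0,0],[-5,0,0],[-9,0,0],[-10,0,0]],"gripper":[0.75,0.85,0.85,0.9,1,1,1]}'
python3 - <<'E'
from h import *
c=imaging.capture("wrist"); cv2.imwrite("pics/w5.png",c["color"][:,:,::-1])
go([0.687,-0.059,0.30],-25.7)
E
```

```text
t: 7.48
eef_pos: [0.457, -0.263, 0.3007]
tool_rot: [0.225, 1.557, -0.226]
ft_force: [0.3, -0.2, 0.8]
finger_gap: 1.003
travel [ 0.06 26.1  16.28] angular [9.2 0.1 0.1]
```

View pics/w5.png

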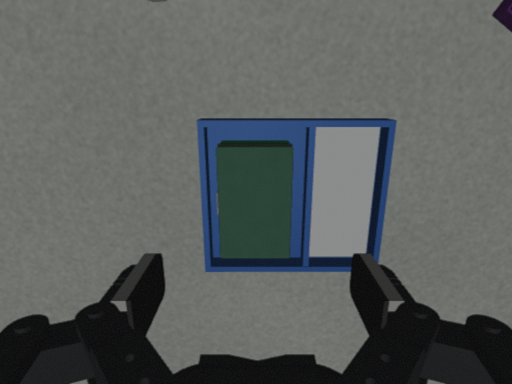

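The slide box lies square in the wide bay, its top face spanning about (218–293, 146–258).

```bash
python3 - <<'E'
from h import *
c=imaging.capture("wrist")
h=cv2.cvtColor(c["color"],cv2.COLOR_RGB2HSV)
m=cv2.inRange(h,np.array((65,70,45)),np.array((90,255,140)))
k=blob(m,np.array((256,200))); print(rect(c,k,.041),cv2.boundingRect(k))
E
python3 -m handwheel '{"angular":[[2,0,0],[4,0,0],[6,0,0],[8,0,0],[9,0,0],[9.2,0,0],[9.2,0,0]],"travel":[[0,3,2],[0,8,5],[0,13,8],[0,18,11],[0,23,14],[0,25.5,15.8],[0,26.1,16.3]],"gripper":[1,1,1,1,1,1,1]}'
python3 - <<'E'
from h import *
for i in range(2): c=imaging.capture("wrist")
k=blob(mask(c,"red"),proj(c,[0.687,-.059,.026]),60); print(rect(c,k,.026),cv2.boundingRect(k),proj(c,[0.687,-.059,.026]))
r=rect(c,k,.026)
a=r[4]
while a>-0: a-=90
go([r[0]/1e3,r[1]/1e3,.18],a)
E
```

```text
[ 455.1 -264.8   88.6   54.6   73.5] (217, 146, 76, 112)
t: 8.45
eef_pos: [0.6874, -0.0563, 0.2971]
tool_rot: [0.349, 1.545, -0.349]
ft_force: [-0.6, -0.9, -0.1]
finger_gap: 1.002
[689.6 -61.4  42.6  42.4  63.9] (236, 174, 55, 52) [258.36418961 198.74863917]
travel [11.74 -0.04  0.42] angular [ 0.5 -0.1  0.2]
```

```bash
python3 -m handwheel '{"angular":[[0.5,0,0],[0.5,0,0],[0.5,0,0],[0.5,0,0],[0.5,0,0],[0.5,0,0],[0.5,0,0]],"travel":[[3,0,0.3],[6,0,0.3],[9,0,0.3],[10.5,0,0.3],[11.3,0,0.3],[11.7,0,0.3],[11.7,0,0.3]],"gripper":[1,1,1,1,1,1,1]}' && python3 -m handwheel '{"angular":[[0,0,0],[0,0,0],[0,0,0],[0,0,0],[0,0,0],[0,0,0],[0,0,0],[0,0,0]],"travel":[[0,0,0],[0,0,0],[0,0,0],[0,0,0],[0,0,0],[0,0,0],[-0.5,0,0],[-2,0,0]],"gripper":[0.6,0.4,0.2,0.2,0.2,0.2,0.2,0.2]}' 30
python3 - <<'E'
from h import *
c=imaging.capture("wrist"); cv2.imwrite("pics/w6.png",c["color"][:,:,::-1])
E
```

```text
t: 9.43
eef_pos: [0.689, -0.0606, 0.181]
tool_rot: [0.356, 1.543, -0.359]
ft_force: [0.4, -0.0, -0.0]
finger_gap: 1.0
t: 10.42
eef_pos: [0.6882, -0.0606, 0.2003]
tool_rot: [0.356, 1.546, -0.36]
ft_force: [0.5, 0.7, -0.0]
finger_gap: 0.509
```

View pics/w6.png

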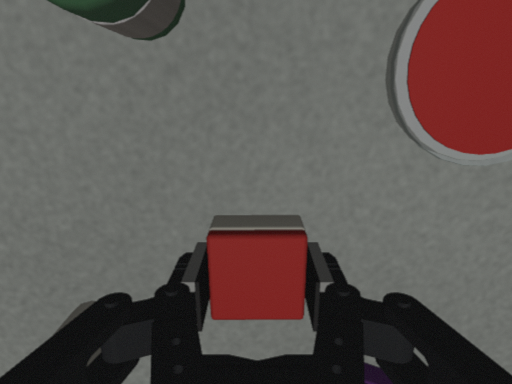

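The cover box is held square between the pads, at about (257,275).

```bash
python3 - <<'E'
from h import *
c=imaging.capture("wrist"); s=env.state()
k=blob(mask(c,"red"),np.array((257,275)),40); r=rect(c,k,.046); R=Ro.from_rotvec(s["tool_rot"]).as_matrix()
print(r,"box offset in tool",R.T@(np.array([r[0]/1e3,r[1]/1e3,0])-s["eef_pos"]))
E
python3 -m handwheel '{"angular":[[0,0,0],[0,0,0],[0,0,0]],"travel":[[-4,0,0],[-9,0,0],[-10,0,0]],"gripper":[0.2,0.2,0.2]}'
python3 - <<'E'
from h import *
go([0.4555,-0.265,.30],-16.4)
E
```

```text
[688.9 -61.6  43.3  43.5  64.1] box offset in tool [ 0.20305698 -0.00124331 -0.00069905]
t: 10.9
eef_pos: [0.6911, -0.0602, 0.3073]
tool_rot: [0.359, 1.532, -0.357]
ft_force: [1.2, 0.6, -1.0]
finger_gap: 0.506
travel [  0.55 -28.78 -12.12] angular [-9.8  0.5 -0.1]
```

```bash
python3 -m handwheel '{"angular":[[-2,0,0],[-4,0,0],[-6,0,0],[-8,0,0],[-9.3,0,0],[-9.6,0.3,0],[-9.8,0.5,0],[-9.8,0.5,0]],"travel":[[0,-3,-1.2],[0,-8,-3.3],[0,-13,-5.4],[0,-18,-7.5],[0,-23,-9.6],[0,-26.5,-11.1],[0,-28.2,-12],[0,-28.8,-12.1]],"gripper":[0.2,0.2,0.2,0.2,0.2,0.2,0.2,0.2]}'
python3 - <<'E'
from h import *
for i in range(3): c=imaging.capture("wrist"); go([0.4552,-0.2645,.30],-16.4); print(env.state()["eef_pos"])
E
```

```text
t: 11.9
eef_pos: [0.4552, -0.2654, 0.3053]
tool_rot: [0.227, 1.559, -0.223]
ft_force: [1.5, 1.2, -0.3]
finger_gap: 0.504
travel [ 0.54  0.09 -0.07] angular [ 0.   0.  -0.1]
[ 0.4555846  -0.26558147  0.30542446]
travel [ 0.55 -0.   -0.12] angular [ 0.1  0.1 -0.2]
[ 0.45633553 -0.26484252  0.30551759]
travel [ 0.56 -0.07 -0.15] angular [ 0.1  0.1 -0.2]
[ 0.45680972 -0.26429199  0.30560491]
```

```bash
python3 -m handwheel '{"angular":[[0,0,0],[0,0,0],[0,0,0],[0,0,0],[0,0,0],[0,0,0],[0,0,0]],"travel":[[2,0.1,-0.1],[4.5,0.1,-0.1],[6.5,0.1,-0.1],[7.5,0.1,-0.1],[8,0.1,-0.1],[8.1,0.1,-0.1],[8.1,0.1,-0.1]],"gripper":[0.2,0.2,0.2,0.2,0.2,0.2,0.2]}'; python3 -m handwheel '{"angular":[[0,0,0],[0,0,0],[0,0,0]],"travel":[[0.1,0,0],[0.2,0,0],[0.2,0,0]],"gripper":[0.2,0.2,0.2]}'
```

```text
t: 12.92
eef_pos: [0.4566, -0.2628, 0.2251]
tool_rot: [0.225, 1.556, -0.221]
ft_force: [-0.8, -0.5, -0.8]
finger_gap: 0.509
t: 13.3
eef_pos: [0.4566, -0.2629, 0.2232]
tool_rot: [0.225, 1.556, -0.221]
ft_force: [-1.3, 0.2, -0.7]
finger_gap: 0.509
```

```bash
python3 -m handwheel '{"angular":[[0,0,0],[0,0,0]],"travel":[[0.12,0,0],[0.2,0,0]],"gripper":[0.2,0.2]}'
```

```text
t: 13.55
eef_pos: [0.4566, -0.2627, 0.2226]
tool_rot: [0.225, 1.556, -0.221]
ft_force: [-2.5, 0.6, 21.5]
finger_gap: 0.511
```

```bash
python3 -m handwheel '{"angular":[[0,0,0],[0,0,0],[0,0,0],[0,0,0],[0,0,0],[0,0,0],[0,0,0]],"travel":[[-0.05,0,0],[-0.1,0,0],[-0.1,0,0],[-1,0,0],[-4,0,0],[-8,0,0],[-9,0,0]],"gripper":[0.6,0.7,0.7,0.8,1,1,1]}'
python3 - <<'E'
from h import *
for i in range(2): c=imaging.capture("wrist")
cv2.imwrite("pics/w7.png",c["color"][:,:,::-1])
k=blob(mask(c,"red"),np.array(proj(c,[.455,-.265,.067])),60); print("cover",rect(c,k,.067))
m=cv2.inRange(cv2.cvtColor(c["color"],cv2.COLOR_RGB2HSV),np.array((65,70,45)),np.array((90,255,140)))
k=blob(m,proj(c,[.455,-.265,.041])); print("slide",rect(c,k,.041))
print(np.round(env.state()["joint_pos"],2)); go([0.564,0.076,.33],73.6);go([0.564,0.076,.33],72)
E
```

```text
t: 14.42
eef_pos: [0.4569, -0.2631, 0.315]
tool_rot: [0.224, 1.552, -0.222]
ft_force: [0.4, 0.3, -1.0]
finger_gap: 0.996
cover [ 457.2 -262.3   42.7   43.    73.9]
slide [ 455.  -265.1   89.    54.5   73.5]
[ 0.7   0.73 -0.44  1.94  0.54  0.59 -0.38]
travel [-1.56 35.57  0.81] angular [-89.9   0.3   0.1]
travel [-1.56 35.57  0.81] angular [-88.3   0.3   0.1]
```

View pics/w7.png

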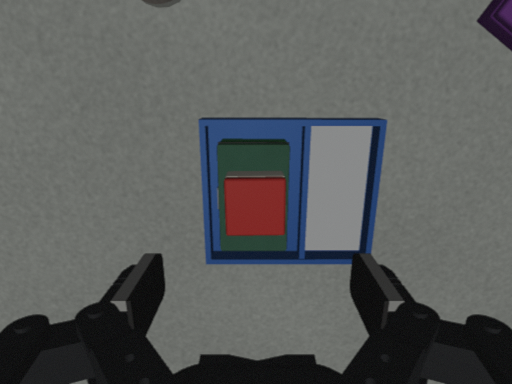

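The cover box sits flat, centred within 3 mm and aligned with the slide box. Next is the amber bottle.

```bash
python3 -m handwheel '{"angular":[[-8,0,0],[-18,0,0],[-28,0,0],[-38,0,0],[-48,0,0],[-58,0,0],[-68,0,0],[-78,0,0]],"travel":[[0,3,0],[-0.5,8,0.2],[-1,13,0.3],[-1.5,18,0.4],[-1.5,23,0.5],[-1.5,28,0.6],[-1.5,33,0.7],[-1.5,35,0.8]],"gripper":[1,1,1,1,1,1,1,1]}'; python3 -m handwheel '{"angular":[[-9,0,0],[-9,0,0]],"travel":[[0,0,0],[0,0,0]],"gripper":[1,1]}';  python3 - <<'E'
from h import *
for i in range(2): c=imaging.capture("wrist")
cv2.imwrite("pics/w8.png",c["color"][:,:,::-1])
print(np.round(env.state()["joint_pos"],2),np.round(proj(c,[0.564,0.076,.095]))); go([0.564,0.076,.30],73.6)
E
```

```text
t: 15.52
eef_pos: [0.5622, 0.0744, 0.3283]
tool_rot: [-0.845, 1.394, 0.845]
ft_force: [-0.5, 0.2, 0.7]
finger_gap: 1.003
t: 15.78
eef_pos: [0.5618, 0.0745, 0.3267]
tool_rot: [-0.963, 1.343, 0.966]
ft_force: [0.3, 0.1, -0.2]
finger_gap: 1.0
[ 0.25  0.84 -0.83  1.8   0.8   0.87  0.28] [258. 216.]
travel [ 2.73 -0.12  0.27] angular [-2.5  0.2  0.1]
```

View pics/w8.png

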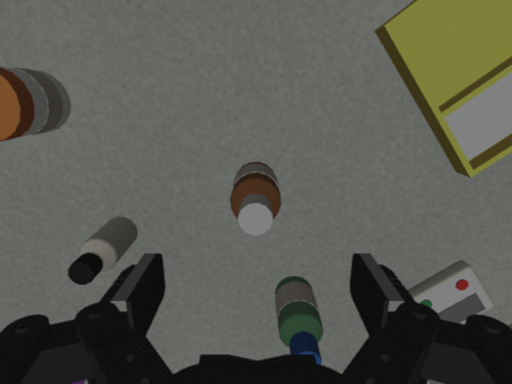

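The amber cap is at (256,218), 2 px from the prediction, and it is centred between the jaws. Descending.

```bash
python3 -m handwheel '{"angular":[[-1,0,0],[-2.5,0,0],[-2.5,0,0],[-2.5,0,0],[-2.5,0,0],[-2.5,0,0],[-2.5,0,0]],"travel":[[2,-0.1,0.2],[5,-0.1,0.2],[8,-0.1,0.2],[10.5,-0.1,0.2],[12,-0.1,0.2],[12.5,-0.1,0.2],[12.5,-0.1,0.2]],"gripper":[1,1,1,1,1,1,1]}' && python3 -m handwheel '{"angular":[[0,0,0],[0,0,0],[0,0,0],[0,0,0],[0,0,0],[0,0,0],[-0,0,0],[0,0,0]],"travel":[[0,0,0],[0,0,0],[0,0,0],[0,0,0],[0,0,0],[0,0,0],[-0.5,0,0],[-2,0,0]],"gripper":[0.7,0.5,0.2,0.2,0.2,0.2,0.2,0.2]}' 30
python3 - <<'E'
from h import *
c=imaging.capture("wrist"); s=imaging.capture("side")
cv2.imwrite("pics/w9.png",np.hstack([c["color"][150:384,100:420],cv2.resize(s["color"][110:250,190:390],(334,234))])[:,:,::-1])
E
```

```text
t: 16.75
eef_pos: [0.5639, 0.0757, 0.2024]
tool_rot: [-0.995, 1.327, 0.995]
ft_force: [0.1, 0.1, -0.3]
finger_gap: 0.999
t: 17.75
eef_pos: [0.5635, 0.0755, 0.2223]
tool_rot: [-0.994, 1.329, 0.996]
ft_force: [-0.5, 0.1, 0.3]
finger_gap: 0.46
```

View pics/w9.png

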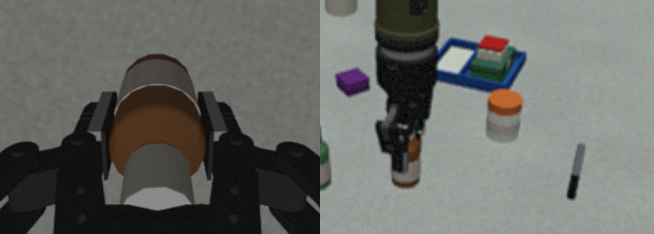

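The amber bottle is held upright with a 39 mm opening. Carrying it high over the other things.

```bash
python3 -m handwheel '{"angular":[[0,0,0],[0,0,0],[0,0,0],[0,0,0],[0,0,0]],"travel":[[-2,0,0],[-5,0,0],[-8,0,0],[-10.5,0,0],[-11,0,0]],"gripper":[0.2,0.2,0.2,0.2,0.2]}'
python3 - <<'E'
from h import *
go([0.5253,-0.2865,.33],73.6)
E
```

```text
t: 18.48
eef_pos: [0.5642, 0.076, 0.3357]
tool_rot: [-0.995, 1.321, 0.993]
ft_force: [0.7, 0.1, -1.6]
finger_gap: 0.451
travel [  0.36  -6.52 -35.88] angular [-0.   0.4  0.4]
```

```bash
python3 -m handwheel '{"angular":[[0,0,0],[0,0,0],[0,0,0],[0,0,0],[0,0,0],[0,0,0],[0,0,0],[0,0.2,0.2]],"travel":[[0,-0.5,-3],[0,-1.5,-8],[0,-2.5,-13.5],[0,-3.5,-19],[0,-4.5,-24.5],[0,-5.5,-30],[0,-6.2,-34],[0,-6.5,-35.9]],"gripper":[0.2,0.2,0.2,0.2,0.2,0.2,0.2,0.2]}'
python3 - <<'E'
from h import *
for i in range(2): c=imaging.capture("wrist")
cv2.imwrite("pics/w10.png",c["color"][:,:,::-1]); print(env.state()["eef_pos"])
go([0.5253,-0.2865,.2074],73.6)
h=cv2.cvtColor(c["color"],cv2.COLOR_RGB2HSV)
k=blob(mask(c,"blue"),proj(c,[.484,-.274,.022]),60); print(rect(c,k,.022),cv2.boundingRect(k))
E
```

```text
t: 19.48
eef_pos: [0.5236, -0.2902, 0.3318]
tool_rot: [-0.991, 1.331, 0.992]
ft_force: [0.2, 0.5, -1.0]
finger_gap: 0.452
[ 0.52375842 -0.28978397  0.33189468]
travel [12.45 -0.04  0.34] angular [-0.3  0.1  0.1]
[ 484.2 -277.5  128.4  149.3   73.5] (178, 41, 162, 177)
```

View pics/w10.png

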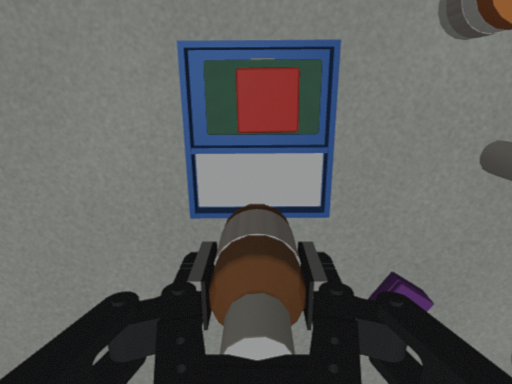

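The bottle hangs over the white bay, the tray rim measures as predicted, and the cover box is in the middle of the slide box. Lowering.

```bash
python3 -m handwheel '{"angular":[[0,0,0],[0,0,0],[0,0,0],[0,0,0],[0,0,0],[0,0,0],[0,0,0],[0,0,0]],"travel":[[2,0,0.3],[5,0,0.3],[8,0,0.3],[10,0,0.3],[11.3,0,0.3],[11.9,0,0.3],[12.2,0,0.3],[12.2,0,0.3]],"gripper":[0.2,0.2,0.2,0.2,0.2,0.2,0.2,0.2]}'; python3 -m handwheel '{"angular":[[0,0,0],[0,0,0],[0,0,0]],"travel":[[0.1,0,0],[0.2,0,0],[0.2,0,0]],"gripper":[0.2,0.2,0.2]}'
```

```text
t: 20.58
eef_pos: [0.525, -0.2868, 0.2104]
tool_rot: [-0.991, 1.331, 0.99]
ft_force: [-0.3, -0.1, -0.8]
finger_gap: 0.46
t: 20.95
eef_pos: [0.525, -0.2869, 0.2085]
tool_rot: [-0.991, 1.331, 0.99]
ft_force: [-0.2, -0.4, -0.7]
finger_gap: 0.457
```

```bash
python3 -m handwheel '{"angular":[[0,0,0],[0,0,0]],"travel":[[0.1,0,0],[0.15,0,0]],"gripper":[0.2,0.2]}'
```

```text
t: 21.2
eef_pos: [0.5251, -0.2868, 0.208]
tool_rot: [-0.992, 1.331, 0.99]
ft_force: [-3.5, 0.5, 10.0]
finger_gap: 0.462
```

```bash
python3 -m handwheel '{"angular":[[0,0,0],[0,0,0],[0,0,0],[0,0,0],[0,0,0],[0,0,0],[0,0,0]],"travel":[[-0.05,0,0],[-0.05,0,0],[-0.1,0,0],[-2,0,0],[-6,0,0],[-11,0,0],[-12.5,0,0]],"gripper":[0.7,0.9,1,1,1,1,1]}'
python3 - <<'E'
from h import *
for i in range(2): c=imaging.capture("wrist")
cv2.imwrite("pics/w11.png",c["color"][:,:,::-1])
go([0.433,-0.079,.33],90);go([0.433,-0.079,.33],73.6)
E
```

```text
t: 22.08
eef_pos: [0.5259, -0.2864, 0.3375]
tool_rot: [-0.996, 1.327, 0.985]
ft_force: [-0.1, -1.0, 0.4]
finger_gap: 0.999
travel [ 0.46 14.83 17.23] angular [-16.8  -0.    0.4]
travel [ 0.46 14.83 17.23] angular [-0.4  0.   0.4]
```

View pics/w11.png

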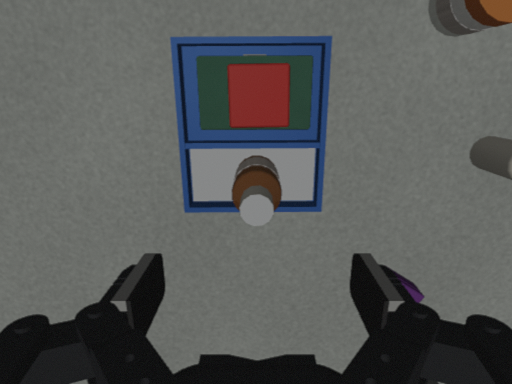

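The amber bottle stands upright in the white bay. Next is the jar.

```bash
python3 -m handwheel '{"angular":[[-4,0,0],[-9,0,0],[-14,0,0],[-17,0,0],[-17,0,0],[-17,0,0]],"travel":[[0,3,3.5],[0,7,8],[0,11,12.5],[0,14,16],[0,14.8,17.2],[0,14.8,17.2]],"gripper":[1,1,1,1,1,1]}'
python3 - <<'E'
from h import *
for i in range(2): c=imaging.capture("wrist")
p=proj(c,[.433,-.079,.066]); k=blob(mask(c,"orange"),p,60); x,y,w,h=cv2.boundingRect(k)
print(p,(x,y,w,h),rect(c,k,.066)); t=imaging.capture("top"); k=blob(mask(t,"yellow"),np.array((135,210)),30); print("ytray",rect(t,k,.022))
go([.433,-.079,.19],90)
cv2.imwrite("pics/w12.png",c["color"][:,:,::-1])
E
```

```text
t: 22.92
eef_pos: [0.4326, -0.0786, 0.334]
tool_rot: [-1.218, 1.204, 1.211]
ft_force: [-0.3, 0.0, -0.1]
finger_gap: 1.0
[257.09334958 195.3260417 ] (221, 165, 66, 63) [434.6 -81.5  50.7  50.2  45. ]
ytray [524.  295.6 149.6 129.1  18. ]
travel [14.41  0.11  0.17] angular [ 0.1 -0.1  0.3]
```

```bash
python3 -m handwheel '{"angular":[[0,0,0],[0,0,0],[0,0,0],[0,0,0],[0,0,0],[0,0,0],[0,0,0]],"travel":[[3,0,-0.1],[7,0,-0.1],[10.5,0,-0.1],[13,0,-0.1],[14.1,0,-0.1],[14.4,0,-0.1],[14.4,0,-0.1]],"gripper":[1,1,1,1,1,1,1]}' && python3 -m handwheel '{"angular":[[0,0,0],[0,0,0],[0,0,0],[0,0,0],[0,0,0],[0,0,0]],"travel":[[0,0,0],[0,0,0],[0,0,0],[0,0,0],[0,0,0],[0,0,0]],"gripper":[0.7,0.5,0.3,0.3,0.3,0.3]}' 30 && python3 -m handwheel '{"angular":[[0,0,0],[0,0,0],[0,0,0],[0,0,0],[0,0,0]],"travel":[[-1,0,0],[-4,0,0],[-8,0,0],[-11,0,0],[-12,0,0]],"gripper":[0.3,0.3,0.3,0.3,0.3]}'
python3 - <<'E'
from h import *
for i in range(2): c=imaging.capture("wrist")
cv2.imwrite("pics/w13.png",c["color"][:,:,::-1])
u=np.array([np.cos(np.radians(18)),np.sin(np.radians(18))]); T=np.array([.5243,.2956]); print("wide",T-.0303*u,"narrow",T+.0428*u)
go([*(T-.0303*u),.31],108)
E
```

```text
t: 23.95
eef_pos: [0.4342, -0.0823, 0.19]
tool_rot: [-1.214, 1.206, 1.205]
ft_force: [-0.2, 0.0, -0.2]
finger_gap: 1.001
t: 24.7
eef_pos: [0.4344, -0.0823, 0.1905]
tool_rot: [-1.215, 1.206, 1.204]
ft_force: [0.3, -0.6, 6.3]
finger_gap: 0.609
t: 25.32
eef_pos: [0.4338, -0.0819, 0.3118]
tool_rot: [-1.216, 1.205, 1.202]
ft_force: [0.4, 0.1, -1.1]
finger_gap: 0.607
wide [0.49548299 0.28623679] narrow [0.56500522 0.30882593]
travel [ 2.000e-02 -6.200e+00  3.683e+01] angular [-18.   -0.2   0.4]
```

View pics/w13.png

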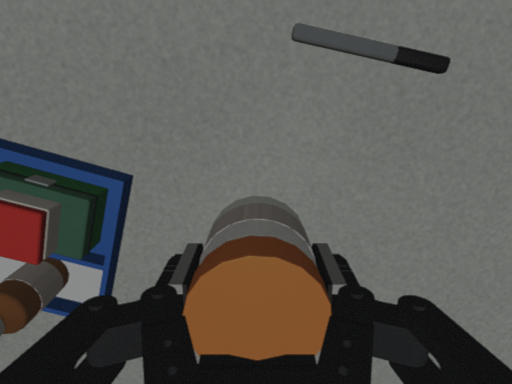

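The jar is held upright and centred. Carrying it to the yellow tray.

```bash
python3 -m handwheel '{"angular":[[-2,0,0],[-5,0,0],[-8,0,0],[-11,0,0],[-14,0,0],[-16.5,0,0],[-18,0,0],[-18,0,0.2]],"travel":[[0,-0.5,3],[0,-1.4,8],[0,-2.3,13.5],[0,-3.2,19],[0,-4.2,25],[0,-5.2,31],[0,-6,35.3],[0,-6.2,36.8]],"gripper":[0.3,0.3,0.3,0.3,0.3,0.3,0.3,0.3]}'
python3 - <<'E'
from h import *
for i in range(2): c=imaging.capture("wrist")
cv2.imwrite("pics/w14.png",c["color"][:,:,::-1])
print(env.state()["eef_pos"]); go([.4955,.2862,.1955],108)
k=blob(mask(c,"yellow"),proj(c,[.524,.296,.022]),90); print(cv2.boundingRect(k),rect(c,k,.022))
E
```

```text
t: 26.42
eef_pos: [0.4949, 0.2888, 0.3085]
tool_rot: [-1.443, 1.042, 1.436]
ft_force: [-0.2, -0.7, -1.6]
finger_gap: 0.601
[0.49500159 0.28701962 0.30872941]
travel [ 1.132e+01 -1.000e-02 -4.000e-02] angular [ 0.1 -0.3  0.1]
(275, 163, 46, 64) [489.9 323.   55.3  36.7  18.2]
```

```bash
python3 -m handwheel '{"angular":[[0,0,0],[0,0,0],[0,0,0],[0,0,0],[0,0,0],[0,0,0],[0,0,0]],"travel":[[2,0,0],[5,0,0],[8,0,0],[9.7,0,0],[10.6,0,0],[11,0,0],[11,0,0]],"gripper":[0.3,0.3,0.3,0.3,0.3,0.3,0.3]}'; python3 -m handwheel '{"angular":[[0,0,0],[0,0,0],[0,0,0]],"travel":[[0.1,0,0],[0.2,0,0],[0.2,0,0]],"gripper":[0.3,0.3,0.3]}'
```

```text
t: 27.4
eef_pos: [0.4954, 0.2867, 0.1991]
tool_rot: [-1.443, 1.044, 1.434]
ft_force: [-0.7, 0.4, -1.3]
finger_gap: 0.608
t: 27.78
eef_pos: [0.4955, 0.2867, 0.1973]
tool_rot: [-1.443, 1.043, 1.434]
ft_force: [0.2, 0.3, -1.0]
finger_gap: 0.613
```

```bash
python3 -m handwheel '{"angular":[[0,0,0],[0,0,0]],"travel":[[0.12,0,0],[0.2,0,0]],"gripper":[0.3,0.3]}'
```

```text
t: 28.02
eef_pos: [0.4954, 0.2868, 0.1956]
tool_rot: [-1.443, 1.043, 1.434]
ft_force: [-1.4, -1.5, 7.6]
finger_gap: 0.602
```

Contact at the expected height. Releasing, then the oil bottle.

```bash
python3 -m handwheel '{"angular":[[0,0,0],[0,0,0],[0,0,0],[0,0,0],[0,0,0],[0,0,0],[0,0,0]],"travel":[[-0.05,0,0],[-0.05,0,0],[-0.1,0,0],[-2,0,0],[-6,0,0],[-11,0,0],[-13,0,0]],"gripper":[0.8,1,1,1,1,1,1]}'
python3 - <<'E'
from h import *
for i in range(2): c=imaging.capture("wrist")
k=blob(mask(c,"orange"),proj(c,[.4955,.2862,.071]),60); print("jar",rect(c,k,.071))
h=cv2.cvtColor(c["color"],cv2.COLOR_RGB2HSV); m=cv2.inRange(h,np.array((20,90,40)),np.array((36,255,255)))
k=np.vstack([q for q in cv2.findContours(m,cv2.RETR_EXTERNAL,cv2.CHAIN_APPROX_NONE)[0] if cv2.contourArea(q)>200]); print("tray",rect(c,k,.022),cv2.boundingRect(k))
go([.568,-.066,.33],90)
E
```

```text
t: 28.9
eef_pos: [0.495, 0.2882, 0.3296]
tool_rot: [-1.443, 1.038, 1.432]
ft_force: [0.9, -0.1, -0.3]
finger_gap: 1.004Traceback (most recent call last):
  File "<stdin>", line 3, in <module>
  File "h.py", line 18, in blob
    return max(cs,key=cv2.contourArea)
ValueError: max() iterable argument is empty
```

Run:
```python
from h import *
c=imaging.capture("wrist"); s=imaging.capture("side")
for im,z in((c,.071),(s,.071)):
  print(proj(im,[.4955,.2862,z]),[(cv2.boundingRect(q),rect(im,q,z).tolist()) for q in cv2.findContours(mask(im,"orange"),cv2.RETR_EXTERNAL,cv2.CHAIN_APPROX_NONE)[0] if cv2.contourArea(q)>30])
cv2.imwrite("pics/w15.png",np.hstack([cv2.resize(c["color"],(400,300)),cv2.resize(s["color"][200:350,150:350],(400,300))])[:,:,::-1])
```

```text
[254.51478263 198.25444298] []
[265.50710221 273.26008675] [((251, 263, 30, 27), [493.4, 290.5, 51.9, 59.7, 30.2])]
```

View pics/w15.png

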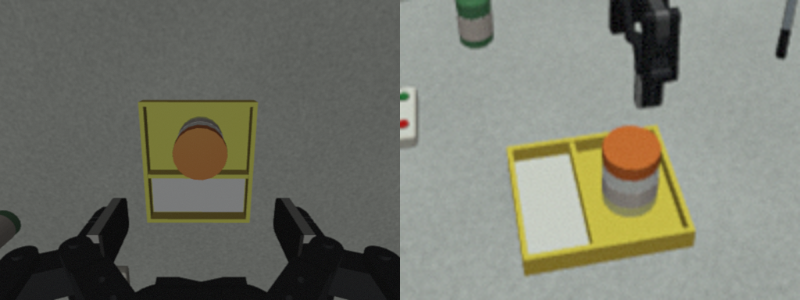

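The jar stands upright in the wide bay in both views. The dim light had only put the lid below my saturation limit.

Run:
```python
from h import *
c=imaging.capture("wrist")
h=cv2.cvtColor(c["color"],cv2.COLOR_RGB2HSV)
m=cv2.inRange(h,np.array((8,90,60)),np.array((19,255,255))); k=blob(m,proj(c,[.4955,.2862,.071])); print("jar",rect(c,k,.071))
m=cv2.inRange(h,np.array((23,80,30)),np.array((36,255,255)))
k=blob(m,proj(c,[.524,.296,.022]),80); print("tray",rect(c,k,.022),cv2.boundingRect(k))
go([.568,-.066,.33],90)
```

```text
jar [493.8 286.1  54.6  51.7  39.7]
tray [524.6 293.9 152.5 129.8  18.1] (178, 131, 155, 158)
travel [ -0.34   3.99 -35.78] angular [18.1 -0.3  0.1]
```

```bash
python3 -m handwheel '{"angular":[[2,0,0],[5,0,0],[8,0,0],[11,0,0],[14,0,0],[17,0,0],[18,0,0],[18,0,0]],"travel":[[0,0.3,-3],[0,0.8,-8],[0,1.4,-13.5],[0,2,-19],[0,2.7,-25],[0,3.4,-31],[0,3.9,-35],[0,4,-35.8]],"gripper":[1,1,1,1,1,1,1,1]}'
python3 - <<'E'
from h import *
for i in range(2): c=imaging.capture("wrist")
h=cv2.cvtColor(c["color"],cv2.COLOR_RGB2HSV); p=proj(c,[.568,-.066,.08]); x,y=p.astype(int)
m=cv2.inRange(h,np.array((0,0,0)),np.array((180,255,60))); w=np.zeros_like(m); w[y-45:y+45,x-45:x+45]=255
k=blob(m&w,p,50); print(p,cv2.boundingRect(k),rect(c,k,.08))
print(env.state()["eef_pos"]); go([.568,-.066,.19],90)
E
```

```text
t: 30.15
eef_pos: [0.5677, -0.0702, 0.3244]
tool_rot: [-1.211, 1.218, 1.204]
ft_force: [-0.8, 0.6, -0.3]
finger_gap: 1.0
[262.02585539 207.57246602] (244, 192, 27, 32) [568.1 -69.6  23.3  18.5   0. ]
[ 0.56762878 -0.06682727  0.32531824]
travel [13.53 -0.04  0.15] angular [ 0.  -0.3 -0. ]
```

```bash
python3 -m handwheel '{"angular":[[0,0,0],[0,0,0],[0,0,0],[0,0,0],[0,0,0],[0,0,0],[0,0,0]],"travel":[[3,0,0],[6,0,0],[9.5,0,0],[12,0,0],[13.2,0,0],[13.6,0,0],[13.6,0,0]],"gripper":[1,1,1,1,1,1,1]}' && python3 -m handwheel '{"angular":[[0,0,0],[0,0,0],[0,0,0],[0,0,0],[0,0,0],[0,0,0],[0,0,0]],"travel":[[0,0,0],[0,0,0],[0,0,0],[0,0,0],[0,0,0],[0,0,0],[0,0,0]],"gripper":[0.7,0.5,0.3,0.1,0.1,0.1,0.1]}' 25 && python3 -m handwheel '{"angular":[[0,0,0],[0,0,0],[0,0,0],[0,0,0],[0,0,0]],"travel":[[-1,0,0],[-4,0,0],[-8,0,0],[-11,0,0],[-12,0,0]],"gripper":[0.1,0.1,0.1,0.1,0.1]}'
python3 - <<'E'
from h import *
for i in range(2): c=imaging.capture("wrist")
cv2.imwrite("pics/w16.png",c["color"][:,:,::-1])
go([.5651,.3083,.31],108)
E
```

```text
t: 31.12
eef_pos: [0.5679, -0.0669, 0.1899]
tool_rot: [-1.214, 1.211, 1.208]
ft_force: [-0.4, -0.4, -0.1]
finger_gap: 1.0
t: 32.0
eef_pos: [0.568, -0.067, 0.1903]
tool_rot: [-1.214, 1.211, 1.207]
ft_force: [-0.4, -0.5, 6.2]
finger_gap: 0.367
t: 32.62
eef_pos: [0.5682, -0.0661, 0.3122]
tool_rot: [-1.216, 1.209, 1.205]
ft_force: [0.0, 0.5, -0.2]
finger_gap: 0.365
travel [-0.1   0.24 37.47] angular [-17.9  -0.3   0.1]
```

```bash
python3 -m handwheel '{"angular":[[-2,0,0],[-5,0,0],[-8,0,0],[-11,0,0],[-14,0,0],[-16.5,0,0],[-18,0,0],[-18,0,0]],"travel":[[0,0,3],[0,0,8],[0,0.1,13.5],[0,0.1,19],[0,0.2,25],[0,0.2,31],[0,0.2,36],[0,0.2,37.5]],"gripper":[0.1,0.1,0.1,0.1,0.1,0.1,0.1,0.1]}'
python3 - <<'E'
from h import *
for i in range(3): c=imaging.capture("wrist")
print(env.state()["eef_pos"]); go([.5651,.3083,.1955],108)
h=cv2.cvtColor(c["color"],cv2.COLOR_RGB2HSV)
m=cv2.inRange(h,np.array((23,80,30)),np.array((36,255,255)))
k=blob(m,proj(c,[.515,.29,.022]),80); print("tray",rect(c,k,.022),cv2.boundingRect(k))
E
```

```text
t: 33.72
eef_pos: [0.5637, 0.3126, 0.3076]
tool_rot: [-1.443, 1.043, 1.44]
ft_force: [-0.5, -0.8, 0.3]
finger_gap: 0.365
[0.56530741 0.30811983 0.30753756]
travel [11.2  -0.    0.11] angular [ 0.1 -0.4 -0.1]
tray [525.9 294.3 151.  129.8  18.1] (164, 34, 181, 195)
```

Tray estimates agree within 2 mm. Lowering.

```bash
python3 -m handwheel '{"angular":[[0,0,0],[0,0,0],[0,0,0],[0,0,0],[0,0,0],[0,0,0],[0,0,0]],"travel":[[2,0,0],[5,0,0],[8,0,0],[9.7,0,0],[10.5,0,0],[10.9,0,0],[10.9,0,0]],"gripper":[0.1,0.1,0.1,0.1,0.1,0.1,0.1]}'; python3 -m handwheel '{"angular":[[0,0,0],[0,0,0],[0,0,0]],"travel":[[0.1,0,0],[0.2,0,0],[0.2,0,0]],"gripper":[0.1,0.1,0.1]}'
```

```text
t: 34.75
eef_pos: [0.5656, 0.3074, 0.1991]
tool_rot: [-1.444, 1.048, 1.434]
ft_force: [0.0, -0.2, -0.4]
finger_gap: 0.365
t: 35.12
eef_pos: [0.5657, 0.3075, 0.1973]
tool_rot: [-1.444, 1.047, 1.434]
ft_force: [0.2, -0.6, -0.7]
finger_gap: 0.362
```

```bash
python3 -m handwheel '{"angular":[[0,0,0],[0,0,0]],"travel":[[0.1,0,0],[0.15,0,0]],"gripper":[0.1,0.1]}'
```

```text
t: 35.38
eef_pos: [0.5656, 0.3074, 0.1957]
tool_rot: [-1.444, 1.048, 1.434]
ft_force: [0.5, -1.1, 0.0]
finger_gap: 0.364
```

```bash
python3 -m handwheel '{"angular":[[0,0,0],[0,0,0],[0,0,0]],"travel":[[0.05,0,0],[0.1,0,0],[0.1,0,0]],"gripper":[0.1,0.1,0.1]}'
```

```text
t: 35.75
eef_pos: [0.5656, 0.3075, 0.1954]
tool_rot: [-1.444, 1.047, 1.433]
ft_force: [-0.8, -1.0, 6.0]
finger_gap: 0.363
```

Contact. Releasing, retreating and taking the last look.

```bash
python3 -m handwheel '{"angular":[[0,0,0],[0,0,0],[0,0,0],[0,0,0],[0,0,0],[0,0,0],[0,0,0]],"travel":[[-0.05,0,0],[-0.05,0,0],[-0.1,0,0],[-2,0,0],[-6,0,0],[-11,0,0],[-14,0,0]],"gripper":[0.6,0.9,1,1,1,1,1]}';python3 -m handwheel '{"angular":[[0,0,0],[0,0,0],[0,0,0],[0,0,0]],"travel":[[-4,0,0],[-5,0,5],[-5,0,10],[-5,0,12]],"gripper":[1,1,1,1]}'
python3 - <<'E'
from h import *
for i in range(4): c=imaging.capture("top")
s=imaging.capture("side")
cv2.imwrite("pics/fin.png",np.vstack([cv2.resize(c["color"][110:280,80:420],(700,350)), cv2.resize(s["color"][120:350,140:360][:, :],(239,250)) @ np.eye(3) if 0 else np.hstack([cv2.resize(s["color"][100:200,200:360],(350,219)),cv2.resize(s["color"][230:350,170:350],(350,219))])])[:,:,::-1])
for n,col,p,z in [("cover","red",[.456,-.263],.067),("jar","orange",[.4955,.286],.071),("greencap","blue",[.69,.0745],.095)]:
    try: k=blob(mask(c,col),proj(c,[*p,z]),15); print(n,rect(c,k,z))
    except Exception as e: print(n,e)
print(env.state()["eef_pos"])
E
```

```text
t: 36.62
eef_pos: [0.5652, 0.3093, 0.3395]
tool_rot: [-1.444, 1.043, 1.432]
ft_force: [0.0, -0.2, -0.4]
finger_gap: 1.001
t: 37.12
eef_pos: [0.525, 0.4269, 0.391]
tool_rot: [-1.444, 1.037, 1.437]
ft_force: [-0.2, 1.0, -0.3]
finger_gap: 0.999
cover [ 455.5 -260.3   43.2   42.8   73.1]
jar max() iterable argument is empty
greencap [689.8  74.5  19.7  20.2  89.2]
[0.52893571 0.42172174 0.38877059]
```

View pics/fin.png

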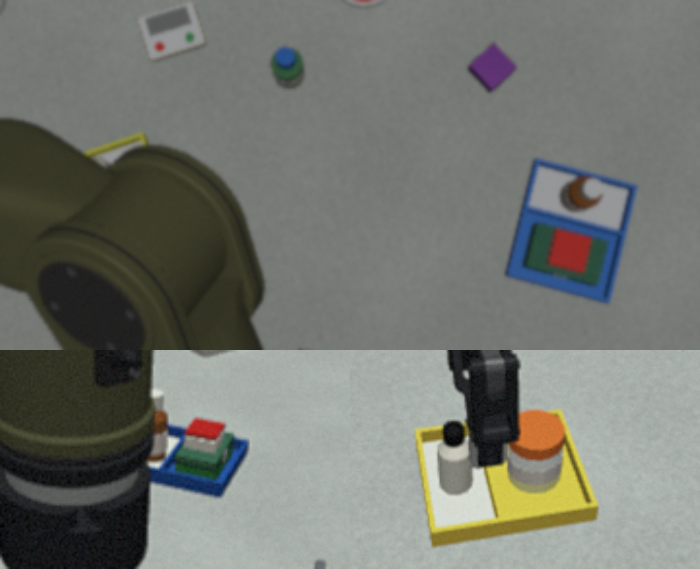

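The final view shows the oil bottle and the jar upright in their yellow bays. The amber bottle and the slide and cover stack are in the blue tray, and the green bottle hasn't moved. Handing in.

```bash
python3 -c "
from cell import env, close_job
print(env.state()['t'], close_job())"
```

```text
the job is handed in; nothing more can be done
37.375 None
```

Both kits are made up and the job was handed in at t = 37.4 s, inside the 136 s limit. I worked in the order of the task: slide box, coverslip box on top, amber bottle, jar, dropper bottle. I lowered each one until the wrist force showed contact (6 to 22 N), then released it.

**Blue tray:** The slide box lies flat in the wide bay, within 2 mm of the bay's centre and square to the tray. The coverslip box sits on top, lined up with it to about 0.5°. The amber bottle stands upright in the white bay.

**Yellow tray:** The jar stands upright in the wide bay, about 2 mm from its centre. The dropper bottle stands upright in the white bay.

**Green bottle:** The last top view measured its cap at exactly the same spot as at the start.

**Checks that failed or disagreed:**
- The coverslip box's offset from the middle of the slide box was about 3.5 mm from the wrist camera. Its position in the last top view suggests about 5 mm.
- My last numeric check of the jar failed because the arm hid it from the top camera. I confirmed the jar and the dropper bottle by eye in the side view.
- An earlier wrist-camera check missed the jar's lid because of dim light. With a looser colour limit it read correctly.

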